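# Shift the jar mill into third gear and engage its clutch

## Task

The jar mill on the bench stands idle with its clutch out (the red lever leans toward you) and its black gear lever somewhere in the left-hand track of the H-shaped gate. Push the gear lever with the fingertips, not pinching it and not forcing it through the metal of the gate: to the cross slot, across to the right, then forward, away from you, fully home in the third slot (three dots), without dipping back into the fourth. Only then push the red clutch lever all the way over, away from you, to engage the drive; do not pinch this either, and leave the jar and the other things on the bench where they are.

Things in the scene. Friction and masses are not known exactly. Their poses are not given: they have to be found in the camera images.
- mill: Bench jar mill, fixed, 440 mm wide (y), 190 mm deep (x). Origin: centre of its footprint on the worktop. x points to its back ('forward', away from the robot), y to its left; may stand turned up to 0.3 rad. Right half: light grey gearbox, top at z = 85 mm, with gate and both levers. Left half: two black rollers with the jar on them (jar top z = 160 mm).
- gear_pivot (a point): Fixed point about which the black gear lever swings: 85 mm to the right of the mill's origin (mill y = -85 mm), z = 29.5 mm, inside the gearbox, 60 mm straight below the centre of the gate.
- gate_centre (a point): Centre of the H-shaped gate, an aluminium plate, top at z = 92 mm: two slots along the mill's x (left and right track, 26 mm apart, 12 mm wide, 44 mm long) joined half-way by a cross slot 12 mm wide. Dots at the slot ends: 1 = left forward, 2 = left rear, 3 = right forward, 4 = right rear. The lever's 8 mm steel rod runs in the slots and is stopped by their edges.
- gear_grip (a point): Centre of the black grip: square handle, rounded corners, 28 x 28 mm, 50 mm tall, 125 mm from gear_pivot (top at z = 180 mm upright). With L = 125 mm, a = gear_fore, b = gear_side it lies at (L cos b sin a, -L sin b, L cos b cos a) from gear_pivot in the mill's axes; home in third: about 31 mm forward, 27 mm right of it.
- gear_fore (a joint): Fore-and-aft angle of the gear lever, rad: 0 = in line with the cross slot, positive = forward (away from the robot); slot ends stop it at about +0.26 and -0.26. It can cross between tracks only within about 0.03 of 0. Starts between -0.24 and 0.24. No springs: it stays where it is left and takes about 2 N at the grip to move.
- gear_side (a joint): Sideways angle of the gear lever, rad: about -0.21 in the left track, +0.21 in the right track (positive = to the mill's right), with about 0.03 of play either way. Starts in the left track.
- clutch_pivot (a point): Fixed point of the mill about which the red clutch lever swings: mill x = 0, y = -187 mm (102 mm right of gear_pivot), z = 75 mm.
- clutch_grip (a point): Centre of the red grip on the clutch lever: square handle with rounded corners, 22 x 22 mm across, 40 mm tall, 85 mm from clutch_pivot (z = 152 to 160 mm).
- clutch (a joint): Angle of the clutch lever, rad: -0.45 = fully out (leans toward the robot), 0 = upright, +0.45 = fully in (leans away, at its stop). Starts between -0.45 and -0.35. No spring; it stays where it is left and takes about 2.5 N at the grip to move.
- jar: White ceramic milling jar lying loose on the rollers along the mill's y, 84 mm diameter, 130 mm long, 0.9 kg; origin at its centre. A bystander: leave it.
- tape_roll: Roll of pink tape lying flat, 52 mm wide, 22 mm tall, loose on the worktop to the right of the mill; origin at the centre of its underside. A bystander.
- amber_bottle: Brown bottle, 58 mm wide, 115 mm tall, loose on the worktop to the right of the mill; origin at the centre of its underside. A bystander.
- marker: Marker pen, 134 mm long, 12 mm thick, lying loose in front of the mill; origin at the centre of its underside. A bystander.

How it is judged:
By the outcome, as a careful person would: the job done as asked, in the order asked, and still so for the second after the job is handed in, with the robot touching nothing.
It also fails if it takes over 46 s, if anything falls off the work surface, if the arm or the gripper's body presses on something with over 40 N, if the wrist force passes 120 N, or if a joint passes its speed limit or range.

## Robot

A 6-joint arm with a two-finger parallel gripper is mounted at the origin on a cart in front of the work surface, level with it; the furniture and walls round the work are solid. World frame = base frame: x ahead of the robot, y to its left, z up, the work surface at z = 0. Lengths are in m, angles in rad, forces in N, time in s.
With the tool pointing down it reaches from about 0.375 to 0.825 m from the base axis. Payload 5.5 kg.
Tool frame: the origin (TCP) lies midway between the tips of the shut fingers; the grasp point (between the pads) lies 19 mm behind it; z points along the fingers, y is the direction in which the jaws open and shut (so a half turn about z gives the same grasp; the last joint's range is limited). The gripper opens to 85 mm and grips with 20 to 120 N. Pads are 22 mm wide; open, the fingers measure 114 mm over their backs; the gripper's body (76 mm by 85 mm) begins 54 mm behind the grasp point. The pads swing forward as they close: fully open they stand 13 mm farther back than shut.
Start: joints at [-1.266, 0.314, -0.047, 1.21, 0, 1.571], TCP at [0.18, -0.572, 0.191] pointing down, gripper open.
Joint ranges: [-2.67, 2.67], [-0.69, 1.73], [-1.03, 1.25], [-2.08, 2.16], [-1.42, 1.45], [-3.14, 3.14]. Speed limits (rad/s): [2.39, 2.39, 3.01, 3.14, 3.14, 3.14].

## Interface

Orientations are given as a unit quaternion [w, x, y, z].
In Python, from cell import read_state, camera, sign_off gives the robot as it stands. The module is installed in compiled form; this text tells all that it offers.
- The arm moves only by the tool move_arm, never from a script. Its argument "series" is a list that holds one entry, the list of rows, each a list of 7 numbers: the gripper's target within -1 to 1 (shut at 1, half-way at 0, fully open at -1), then the shift along the world's x, y, z in units of 40 mm (1.0 is 40 mm), then the turn, a rotation vector about the world's x, y, z in units of 6 degrees (1.0 is 6 degrees). In form: [[[gripper, dx, dy, dz, rx, ry, rz], ...]]. A call has 1 to 12 rows; each row shifts and turns the pose as measured when the row begins; what a row does not reach is not made up. A row lasts 1/12 s, in which the tool goes at most 41.7 mm and 7.16 degrees, less where a joint would pass 70% of its speed; a pose out of reach is approached as far as the arm can. A call with a number of a shift or a turn outside -1 to 1 is refused whole. A call with a gripper value outside its range is refused whole. The fingers move at their own pace and stop on an object; "squeeze" is the grip in N (left out, the last holds). Time passes only in rows, so rows that do not move let the fingers close. It gives the time, the measured TCP pose, the force and the opening at its end, in the units of the state.
- read_state(): the state, without advancing time (a new reading comes with each control period).
- camera(name): name is "scene" or "side" or "wrist"; returns a dict with "frame" (480x640x3 uint8, red, green, blue), "fx", "fy", "cx", "cy" (pixels), "k1" (the pictures are not rectified: a ray, as slopes to the right and down, at radius r is drawn at 1 + k1 r^2 times it, then the intrinsics apply), "pose" (4x4, takes a point from camera to world coordinates); the wrist camera has in their place "T_tool_cam" (4x4, takes a point from camera to tool coordinates, whose origin is the TCP and whose axes are the flange's). Camera axes: x right, y up, looking along -z (the intrinsics and any distortion apply to the point x, -y, -z); pixel columns grow to the right and rows downward; lengths in m; the calibration is good to about 2 mm. A picture is of the moment at which its call begins: read the wrist's pose just before it. There is no depth.
- sign_off(): hands the job in, once; it reports no verdict.
The state is a dict: "clock": time; "q": joint angles; "qvel": joint speeds; "joint_efforts": joint torques, N m; "eef_pos": TCP position; "eef_rot": TCP orientation; "ft_force": force on the tool from outside, world axes, zero at the start; "moment": the same for the moment, N m; "finger_gap": finger opening in m.
Only numpy, scipy, OpenCV 4.12 (cv2) and the standard library are available. Lean on these libraries where they do the work, as an engineer would, in place of code of your own. Each camera call takes 0.05 s, during which the arm holds its last target. There are 200 camera calls.

## Working session

There is one attempt and no reset: what is moved stays moved. The work goes in short steps, Python scripts to look and compute and a tool call to move; the robot and the scene stay as the last step left them, time stands still between calls to the robot, and variables do not carry over. Pictures are saved under pics/ and viewed, about 8 in all and at most 12, crops included, and the job is handed in when it is done.

Besides the shell and the picture viewer there is one more tool, called after ">>>" as name([rows], argument=value, ...), one row to a line, values as JSON. move_arm: Moves the arm, as the interface text tells. Its arguments: {"type":"object","properties":{"series":{"type":"array"},"squeeze":{"type":"number"}},"required":["series"]}

```bash
mkdir -p pics; cat > h.py <<'E'
import numpy as np, cv2
from cell import read_state, camera, sign_off
from scipy.spatial.transform import Rotation as R
def shot(name,fn):
    c=camera(name); cv2.imwrite('pics/'+fn,c['frame'][:,:,::-1]); np.save('pics/'+fn[:-4]+'.npy',np.array([{k:v for k,v in c.items() if k!='frame'}],dtype=object),allow_pickle=True); return c
def load(fn): return np.load('pics/'+fn+'.npy',allow_pickle=True)[0]
def ray(c,u,v):
    d=np.array([[c['fx'],0,c['cx']],[0,c['fy'],c['cy']],[0,0,1.]])
    p=cv2.undistortPoints(np.array([[[u,v]]],float),d,np.array([c['k1'],0,0,0,0.]))[0,0]
    T=np.array(c['pose']); return T[:3,3],T[:3,:3]@np.array([p[0],-p[1],-1])
def onz(c,u,v,z):
    o,d=ray(c,u,v); return o+d*(z-o[2])/d[2]
def proj(c,P):
    T=np.array(c['pose']); q=(np.atleast_2d(P)-T[:3,3])@T[:3,:3]; s=np.c_[q[:,0]/-q[:,2],-q[:,1]/-q[:,2]]
    r2=(s**2).sum(1,keepdims=True); s=s*(1+c['k1']*r2); return np.c_[c['fx']*s[:,0]+c['cx'],c['fy']*s[:,1]+c['cy']]
E
python3 -c "
from h import *
for n in ['scene','side']:
    c=shot(n,n+'1.png'); print(n,np.round(c['pose'],3),c['fx'],c['k1'])
s=read_state();print(s)"
```

```text
scene [[-0.723  0.401 -0.562 -0.036]
 [-0.691 -0.437  0.576  0.567]
 [-0.015  0.805  0.593  0.733]
 [ 0.     0.     0.     1.   ]] 496.6351773457947 -0.09670444614392415
side [[ 0.981  0.093 -0.168  0.396]
 [-0.192  0.533 -0.824 -0.75 ]
 [ 0.013  0.841  0.541  0.578]
 [ 0.     0.     0.     1.   ]] 433.8603960629586 -0.09576961672654678
{'clock': 0.1, 'q': array([-1.26598057e+00,  3.14169656e-01, -4.79718561e-02,  1.21024472e+00,
        3.51779127e-05,  1.57080513e+00]), 'qvel': array([ 0.0012468 , -0.00144384,  0.00366952,  0.00089252,  0.00124204,
       -0.00110591]), 'joint_efforts': array([-6.85411851e-04, -5.40767241e+01,  3.40540516e+01,  1.11919388e-02,
        1.58293125e-05,  3.41445570e-06]), 'eef_pos': array([ 0.17990226, -0.57176329,  0.19061543]), 'eef_rot': array([-7.88408271e-04,  9.88408741e-01,  1.51814124e-01, -1.03307034e-04]), 'ft_force': array([-0.15134679, -0.7918339 ,  0.25663894]), 'moment': array([-0.0234732 , -0.02462832, -0.01396443]), 'finger_gap': 0.08518875690053354}
```

View pics/scene1.png

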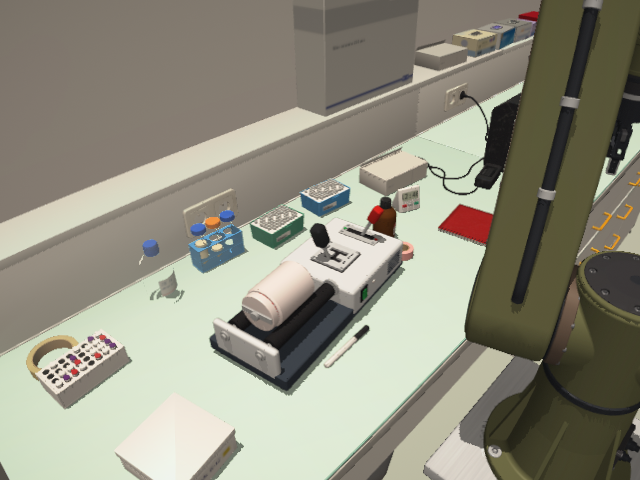

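View pics/side1.png

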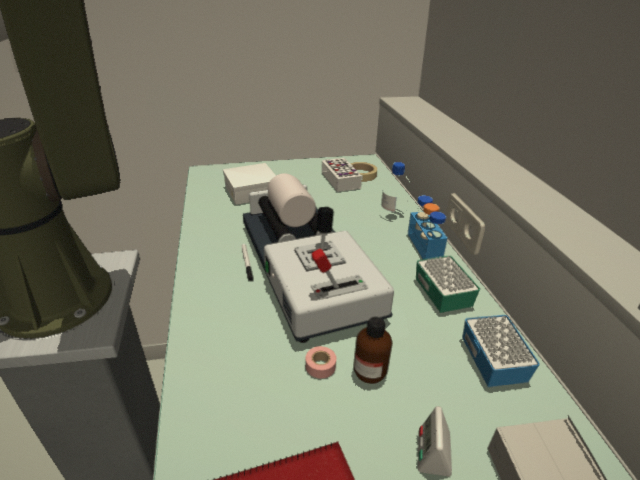

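The scene view shows the mill at about (310,300), with the black grip at (320,235) and the red grip at (376,214). In the side view the black grip is at (325,222), the red grip at (321,261), and the bottle at (373,350). I'll enlarge both views.

```bash
python3 -c "
from h import *
a=cv2.imread('pics/scene1.png')[190:330,280:430]; b=cv2.imread('pics/side1.png')[190:350,240:400]
a=cv2.resize(a,(400,373),interpolation=2); b=cv2.resize(b,(400,400),interpolation=2)
o=np.zeros((400,800,3),np.uint8); o[:373,:400]=a;o[:,400:]=b
cv2.imwrite('pics/crop.png',o)"
```

```text
(no output)
```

View pics/crop.png

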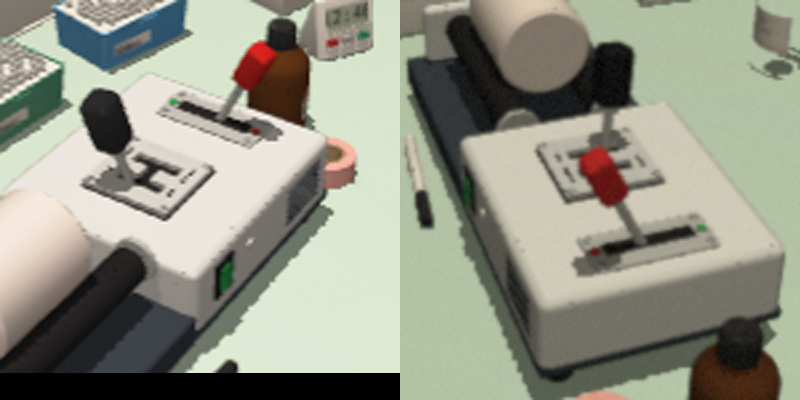

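The crops show the gate plate corners (scene: 82,183 / 130,133 / 214,172 / 165,218; side: 537,150 / 640,128 / 665,180 / 572,202). They also show both grips, and the rod at the left track.

```bash
cat > m.py <<'E'
from h import *
from scipy.optimize import least_squares
cs,cd=load('scene1'),load('side1')
S=lambda x,y:(280+x*150/400-.3,190+y*140/373-.3); D=lambda x,y:(240+(x-400)/2.5-.3,190+y/2.5-.3)
gs=[onz(cs,*S(*p),.092) for p in [(82,183),(130,133),(214,172),(165,218)]]
gd=[onz(cd,*D(*p),.092) for p in [(537,150),(640,128),(665,180),(572,202)]]
print(np.round(gs,4),np.mean(gs,0)); print(np.round(gd,4),np.mean(gd,0))
def tri(*rs):
    A=0;b=0
    for o,d in rs:
        d=d/np.linalg.norm(d);M=np.eye(3)-np.outer(d,d);A=A+M;b=b+M@o
    P=np.linalg.solve(A,b); return P,[np.linalg.norm(np.cross(P-o,d/np.linalg.norm(d))) for o,d in rs]
g,e1=tri(ray(cs,*S(107,122)),ray(cd,*D(613,75))); r,e2=tri(ray(cs,*S(255,65)),ray(cd,*D(603,178)))
print('grip',g,e1);print('red',r,e2)
# fit: x,y,yaw,fore,side,clutch
def model(p):
    x,y,t,a,b,c=p; Rz=R.from_euler('z',t).as_matrix(); o=np.array([x,y,0])
    W=lambda m:o+Rz@np.array(m)
    return W([.125*np.cos(b)*np.sin(a),-.085-.125*np.sin(b),.0295+.125*np.cos(b)*np.cos(a)]),W([.085*np.sin(c),-.187,.075+.085*np.cos(c)]),W([0,-.085,.092])
def res(p):
    G,C,H=model(p); f=[]
    for P,s,d in [(G,S(107,122),D(613,75)),(C,S(255,65),D(603,178))]:
        f+=list(proj(cs,P)[0]-s)+list(proj(cd,P)[0]-d)
    gc=(np.mean(gs,0)+np.mean(gd,0))/2; f+=list((H-gc)[:2]*500)
    # plate edge directions as yaw evidence
    return np.array(f+[ (p[4]+.21)*20,(p[2]-yaw)*30])
k=[]
for G in (gs,gd):
    for i in range(4):
        d=G[(i+1)%4]-G[i]; k.append((np.arctan2(d[1],d[0])+np.pi/4)%(np.pi/2)-np.pi/4)
print('yaws',np.round(k,3)); yaw=np.median(k)
s=least_squares(res,[.5,.1,yaw,0,-.2,-.4]); print('fit',np.round(s.x,4),np.round(s.fun,2)); 
for q in model(s.x): print(np.round(q,4))
np.save('fit.npy',s.x)
E
python3 m.py
```

```text
[[ 0.5741 -0.0189  0.092 ]
 [ 0.5935 -0.0958  0.092 ]
 [ 0.5058 -0.1016  0.092 ]
 [ 0.4952 -0.0306  0.092 ]] [ 0.54218716 -0.06171107  0.092     ]
[[ 0.5013 -0.042   0.092 ]
 [ 0.5898 -0.0248  0.092 ]
 [ 0.5917 -0.0995  0.092 ]
 [ 0.5163 -0.1146  0.092 ]] [ 0.54978672 -0.07022968  0.092     ]
grip [ 0.56205952 -0.03528205  0.15001304] [np.float64(0.0015463742564680453), np.float64(0.0015463742564679917)]
red [ 0.52553652 -0.17306596  0.15330225] [np.float64(0.0009825536979627164), np.float64(0.0009825536979626889)]
yaws [0.247 0.066 0.148 0.147 0.192 0.025 0.197 0.203]
fit [ 0.5323  0.018   0.1555  0.1754 -0.2216 -0.4304] [-0.48 -0.45 -0.47  0.8  -0.83  0.14 -0.16  0.57 -0.26 -0.02 -0.23 -0.44]
[ 0.5622 -0.0356  0.1496]
[ 0.5262 -0.1723  0.1522]
[ 0.5455 -0.066   0.092 ]
```

The two-view fit closes to under 1 px. It gives mill yaw ≈ 0.155, gear_fore ≈ 0.175 in the left track and clutch ≈ -0.43, with sensible grip heights. I'll move above the mill with the fingers shut.

>>> move_arm([
  [[1, 0.5, 0.75, 0.35, 0, 0, -0.12], [1, 0.5, 0.75, 0.35, 0, 0, -0.12], [1, 0.5, 0.75, 0.35, 0, 0, -0.12], [1, 0.5, 0.75, 0.35, 0, 0, -0.12], [1, 0.5, 0.75, 0.35, 0, 0, -0.12], [1, 0.5, 0.75, 0.35, 0, 0, -0.12], [1, 0.5, 0.75, 0.35, 0, 0, -0.12], [1, 0.5, 0.75, 0.35, 0, 0, -0.12], [1, 0.5, 0.75, 0.35, 0, 0, -0.12], [1, 0.5, 0.75, 0.3, 0, 0, -0.12], [1, 0.5, 0.75, 0, 0, 0, -0.12], [1, 0.5, 0.75, 0, 0, 0, -0.12]],
])

```text
clock: 1.1
eef_pos: [0.4206, -0.1962, 0.3279]
eef_rot: [-0.006, 0.998, 0.066, -0.001]
ft_force: [0.4, -0.3, -0.0]
finger_gap: 0.0006
```

>>> move_arm([
  [[1, 0.5, 0.6, 0, 0, 0, 0.1], [1, 0.5, 0.6, 0, 0, 0, 0.1], [1, 0.5, 0.6, 0, 0, 0, 0], [1, 0.5, 0.6, 0, 0, 0, 0], [1, 0, 0, 0, 0, 0, 0], [1, 0, 0, 0, 0, 0, 0]],
])

```text
clock: 1.6
eef_pos: [0.5058, -0.0877, 0.3267]
eef_rot: [-0.007, 0.997, 0.082, -0.001]
ft_force: [0.8, -0.0, 0.9]
finger_gap: 0.0002
```

```bash
python3 -c "
from h import *
s=read_state(); c=camera('wrist')
T=np.eye(4); q=s['eef_rot']; T[:3,:3]=R.from_quat([q[1],q[2],q[3],q[0]]).as_matrix(); T[:3,3]=s['eef_pos']
print(s['eef_pos'],R.from_matrix(T[:3,:3]).as_rotvec(),s['q'])
print(np.round(c['T_tool_cam'],3))
c['pose']=T@np.array(c['T_tool_cam'])
cv2.imwrite('pics/w1.png',c['frame'][:,:,::-1]); np.save('pics/w1.npy',np.array([{k:v for k,v in c.items() if k!='frame'}],dtype=object),allow_pickle=True)"
```

```text
[ 0.50581822 -0.0877249   0.32673435] [-3.11736182 -0.25585574  0.0045117 ] [-0.18077009  0.13534861  0.03230202  1.47410501  0.01252503  2.79700097]
[[ 0.001  0.966  0.257  0.066]
 [ 1.    -0.001  0.     0.   ]
 [ 0.001  0.257 -0.966 -0.183]
 [ 0.     0.     0.     1.   ]]
```

View pics/w1.png

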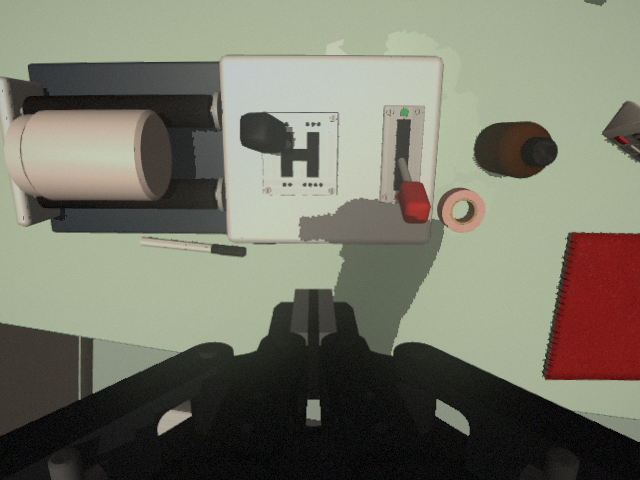

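The wrist view shows the gate plate at (263,112)–(338,194), with the H centre near (300,154). The black grip is at the top left (forward in the left track), the red lever is at (414,205), and the gearbox top spans (221,56)–(442,243).

```bash
cat > m2.py <<'E'
from h import *
c=load('w1')
P=lambda l,z:np.array([onz(c,*p,z) for p in l])
g=P([(263,112),(338,112),(338.5,194.5),(263,194.5)],.092); print(np.round(g,4),g.mean(0))
r=P([(313,132),(313,178)],.092); print('right track ends',r, np.arctan2(*(r[0]-r[1])[1::-1]))
r=P([(307.5,155),(291,155)],.092);print('cross mid',r.mean(0))
for a,b,o in [(0,1,1),(3,2,1),(0,3,0),(1,2,0)]:
    d=g[b]-g[a]; print(np.arctan2(d[1],d[0])+np.pi/2*(1 if o else -1) if o else np.arctan2(-d[1],-d[0]))
q=P([(221,56),(442,57),(437,243),(229,241)],.085);print(np.round(q,4))
im=cv2.imread('pics/w1.png'); o=cv2.resize(im[90:230,220:460],(800,467),interpolation=2); cv2.imwrite('pics/w1c.png',o)
E
python3 m2.py
```

```text
[[ 0.5814 -0.0225  0.092 ]
 [ 0.5933 -0.0943  0.092 ]
 [ 0.5143 -0.1092  0.092 ]
 [ 0.5015 -0.0334  0.092 ]] [ 0.54763539 -0.06484835  0.092     ]
right track ends [[ 0.57073251 -0.07351836  0.092     ]
 [ 0.52644959 -0.08088966  0.092     ]] 0.16494690446605242
cross mid [ 0.54662816 -0.0636844   0.092     ]
0.1636281424299053
0.1668729254464949
0.13540498468291048
0.18599234669917672
[[ 0.6265  0.0255  0.085 ]
 [ 0.6601 -0.1835  0.085 ]
 [ 0.4799 -0.2223  0.085 ]
 [ 0.4448 -0.0034  0.085 ]]
```

View pics/w1c.png

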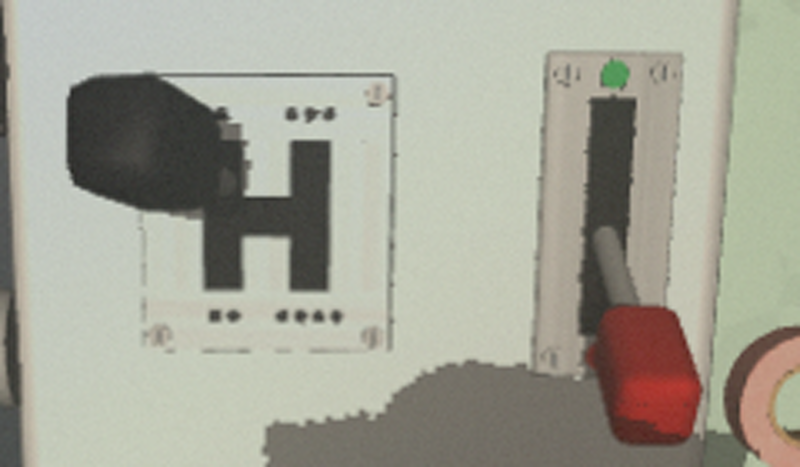

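The gate centre is (0.547, -0.065) and yaw is 0.163, from two independent sources that agree within 2 mm. Next I go to the far side of the black grip and descend.

>>> move_arm([
  [[1, 0.6, 0.37, 0, 0, 0, 0], [1, 0.6, 0.37, 0, 0, 0, 0], [1, 0.6, 0.37, 0, 0, 0, 0], [1, 0.6, 0.37, 0, 0, 0, 0], [1, 0, 0, -0.7, 0, 0, 0], [1, 0, 0, -0.7, 0, 0, 0], [1, 0, 0, -0.6, 0, 0, 0], [1, 0, 0, 0, 0, 0, 0]],
])

```text
clock: 2.32
eef_pos: [0.6032, -0.036, 0.2462]
eef_rot: [-0.005, 0.997, 0.075, 0.0]
ft_force: [-0.8, -0.3, -0.5]
finger_gap: -0.0002
```

>>> move_arm([
  [[1, 0, 0.15, -0.7, 0, 0, 0.1], [1, 0, 0, -0.7, 0, 0, 0], [1, 0, 0, -0.7, 0, 0, 0], [1, 0, 0, -0.4, 0, 0, 0], [1, 0, 0, 0, 0, 0, 0]],
])

```text
clock: 2.73
eef_pos: [0.6017, -0.0365, 0.1485]
eef_rot: [-0.005, 0.997, 0.076, 0.002]
ft_force: [-0.7, 0.6, -0.6]
finger_gap: 0.0004
```

```bash
python3 -c "
from h import *
s=read_state();print(s['eef_pos'],s['ft_force'])
a=shot('scene','s2.png')['frame'];b=shot('side','d2.png')['frame']
a=cv2.resize(a[130:330,250:450],(400,400),interpolation=2);b=cv2.resize(b[160:320,240:400],(400,400),interpolation=2)
cv2.imwrite('pics/c2.png',np.hstack([a,b])[:,:,::-1])"
```

```text
[ 0.60171738 -0.03649493  0.14847778] [-0.69816736  0.6286131  -0.57109024]
```

View pics/c2.png

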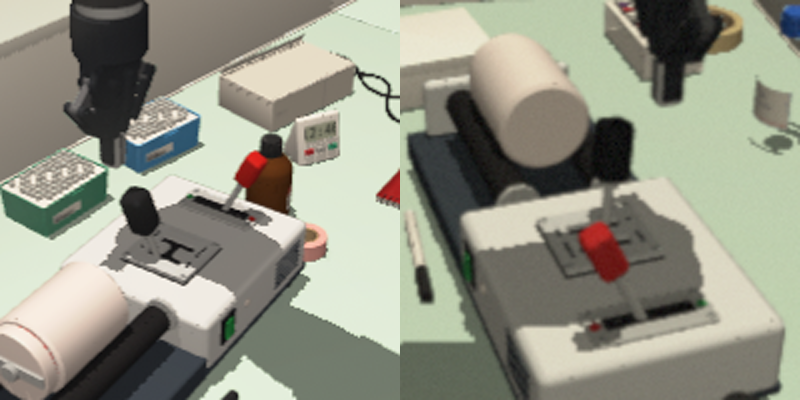

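The fingertip (scene crop (112,165)) is beyond and clear of the black grip, and nothing has been touched. I'll lower slightly and push back in small steps.

>>> move_arm([
  [[1, 0, 0.15, -0.25, 0, 0, 0.1], [1, 0, 0.1, -0.1, 0, 0, 0], [1, -0.2, -0.03, 0, 0, 0, 0], [1, -0.2, -0.03, 0, 0, 0, 0], [1, -0.2, -0.03, 0, 0, 0, 0], [1, -0.2, -0.03, 0, 0, 0, 0], [1, 0, 0, 0, 0, 0, 0]],
])

```text
clock: 3.42
eef_pos: [0.5727, -0.0316, 0.1445]
eef_rot: [-0.004, 0.997, 0.082, 0.009]
ft_force: [0.2, 0.2, -0.2]
finger_gap: 0.0004
```

>>> move_arm([
  [[1, -0.1, -0.02, 0, 0, 0, 0], [1, 0, 0, 0, 0, 0, 0]],
])

```text
clock: 3.58
eef_pos: [0.5678, -0.0327, 0.1453]
eef_rot: [-0.003, 0.997, 0.082, 0.01]
ft_force: [0.3, 0.3, -0.6]
finger_gap: -0.0
```

```bash
python3 -c "
from h import *
s=read_state();print(s['eef_pos'],s['ft_force'])
a=shot('scene','s3.png')['frame'];b=shot('side','d3.png')['frame']
a=cv2.resize(a[190:300,280:390],(400,400),interpolation=2);b=cv2.resize(b[190:290,280:380],(400,400),interpolation=2)
cv2.imwrite('pics/c3.png',np.hstack([a,b])[:,:,::-1])"
```

```text
[ 0.56780465 -0.03269352  0.14526535] [ 0.3117589   0.28621691 -0.56874566]
```

View pics/c3.png

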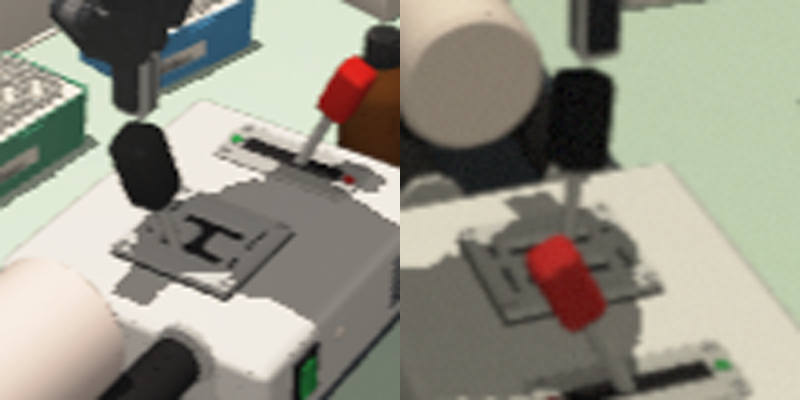

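```bash
python3 -c "
from h import *
from m import tri
cs,cd=load('s3'),load('d3');s=read_state();p=s['eef_pos'];print(p,proj(cs,p),proj(cd,p))
print(tri(ray(cs,317.5,220.8),ray(cd,328.8,204)))
q=s['eef_rot'];print(R.from_quat([q[1],q[2],q[3],q[0]]).as_matrix().round(3))
print('grip',tri(ray(cs,280+145/3.636,190+165/3.636),ray(cd,280+182/4,190+118/4)))
" | tail -12
```

```text
red [ 0.52553652 -0.17306596  0.15330225] [np.float64(0.0009825536979627164), np.float64(0.0009825536979626889)]
yaws [0.247 0.066 0.148 0.147 0.192 0.025 0.197 0.203]
fit [ 0.5323  0.018   0.1555  0.1754 -0.2216 -0.4304] [-0.48 -0.45 -0.47  0.8  -0.83  0.14 -0.16  0.57 -0.26 -0.02 -0.23 -0.44]
[ 0.5622 -0.0356  0.1496]
[ 0.5262 -0.1723  0.1522]
[ 0.5455 -0.066   0.092 ]
[ 0.56880267 -0.03257369  0.14529074] [[316.11967249 236.12909773]] [[327.31287523 221.33234026]]
(array([ 0.56841091, -0.03550135,  0.18385203]), [np.float64(0.0020692332272646543), np.float64(0.002069233227264869)])
[[ 0.986  0.163  0.02 ]
 [ 0.163 -0.987  0.009]
 [ 0.021 -0.005 -1.   ]]
grip (array([ 0.56277905, -0.03567838,  0.15021322]), [np.float64(0.002065232061982296), np.float64(0.0020652320619825287)])
```

```bash
sed -i '/^gs=/,/^print(np.round(gs/!b' m.py; python3 -c "
from h import *
from m import tri
print('----')
cs,cd=load('s2'),load('d2');p=np.array([.6017,-.0365,.1485]);print(proj(cs,p),proj(cd,p))
print(tri(ray(cs,306,213),ray(cd,347,201.5)))
c=load('w1');p=[0.5058,-.0877,.3267];print(proj(c,p),proj(c,[.5058,-.0877,.365]))
a=cv2.imread('pics/s3.png')[130:250,260:380];b=cv2.imread('pics/d3.png')[130:250,270:390]
cv2.circle
cv2.imwrite('pics/c4.png',np.hstack([cv2.resize(a,(400,400),interpolation=2),cv2.resize(b,(400,400),interpolation=2)]))
" | sed -n '/----/,$p'
```

```text
----
[[306.28481284 228.15758921]] [[344.07188989 219.48787626]]
(array([ 0.60369119, -0.03750969,  0.18703176]), [np.float64(0.002224792348970539), np.float64(0.002224792348970501)])
[[312.75337269 278.43027835]] [[311.21883535 313.03005717]]
```

View pics/c4.png

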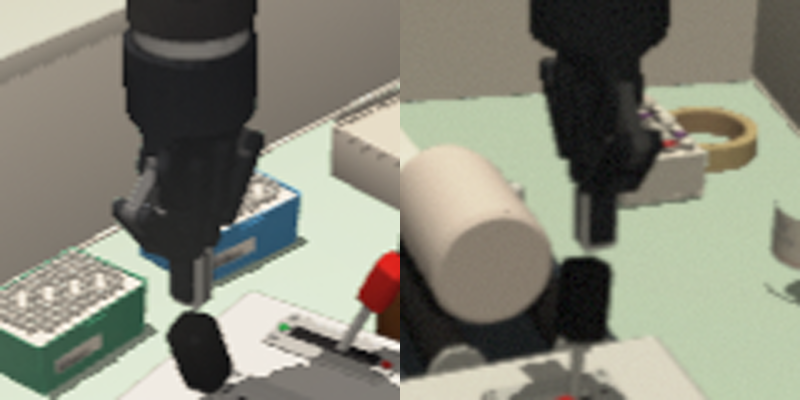

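Both fixed cameras put the real fingertip 38 mm higher than the reported TCP, and the wrist image points the same way (tip row 289 instead of about 265). There was also no contact. So the tips are at about z = 0.184, just above the grip, and nothing has moved. I'll treat the reported z as 38 mm low, back off forward, and descend with force checks.

>>> move_arm([
  [[1, 0.35, 0.06, 0.1, 0, 0, 0], [1, 0.35, 0.06, 0, 0, 0, 0], [1, 0.35, 0.06, 0, 0, 0, 0], [1, 0, 0, 0, 0, 0, 0], [1, 0, 0, -0.4, 0, 0, 0], [1, 0, 0, -0.4, 0, 0, 0], [1, 0, 0, -0.4, 0, 0, 0], [1, 0, 0, 0, 0, 0, 0]],
])

```text
clock: 4.35
eef_pos: [0.6139, -0.0254, 0.1005]
eef_rot: [-0.003, 0.997, 0.082, 0.012]
ft_force: [0.1, -0.5, -2.1]
finger_gap: 0.0001
```

>>> move_arm([
  [[1, -0.15, -0.03, 0, 0, 0, 0], [1, -0.15, -0.03, 0, 0, 0, 0], [1, -0.15, -0.03, 0, 0, 0, 0]],
])

```text
clock: 4.6
eef_pos: [0.5945, -0.0292, 0.1008]
eef_rot: [-0.003, 0.997, 0.082, 0.011]
ft_force: [0.0, 0.6, -0.4]
finger_gap: -0.0001
```

>>> move_arm([
  [[1, -0.1, -0.02, 0, 0, 0, 0], [1, -0.1, -0.02, 0, 0, 0, 0]],
])

```text
clock: 4.77
eef_pos: [0.5861, -0.0311, 0.1027]
eef_rot: [-0.003, 0.997, 0.082, 0.012]
ft_force: [3.0, 1.2, -0.1]
finger_gap: -0.0003
```

>>> move_arm([
  [[1, -0.1, -0.02, 0, 0, 0, 0], [1, -0.1, -0.02, 0, 0, 0, 0]],
])

```text
clock: 4.93
eef_pos: [0.5785, -0.0325, 0.1044]
eef_rot: [-0.004, 0.997, 0.082, 0.014]
ft_force: [0.6, 1.1, -1.1]
finger_gap: 0.0001
```

>>> move_arm([
  [[1, -0.09, -0.015, -0.05, 0, 0, 0], [1, -0.09, -0.015, -0.05, 0, 0, 0], [1, 0, 0, 0, 0, 0, 0]],
])

```text
clock: 5.18
eef_pos: [0.5716, -0.0341, 0.102]
eef_rot: [-0.003, 0.997, 0.082, 0.016]
ft_force: [2.1, -0.6, -0.6]
finger_gap: 0.0004
```

```bash
python3 -c "
from h import *
s=read_state();print(s['eef_pos'],s['ft_force'])
a=shot('scene','s5.png')['frame'];b=shot('side','d5.png')['frame']
a=cv2.resize(a[180:280,290:390],(400,400),interpolation=2);b=cv2.resize(b[180:280,280:380],(400,400),interpolation=2)
cv2.imwrite('pics/c5.png',np.hstack([a,b])[:,:,::-1])"
```

```text
[ 0.57162461 -0.03408224  0.10200839] [ 2.07660799 -0.58321369 -0.56178484]
```

View pics/c5.png

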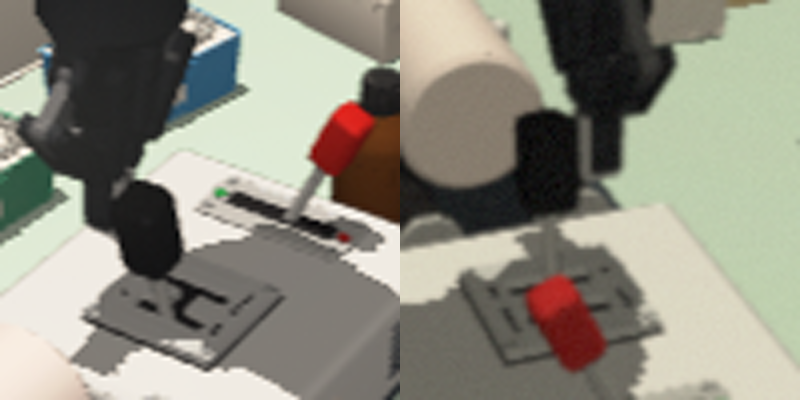

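The finger is now beside the far face of the grip. The grip is centred at scene crop (148,230) and side crop (548,160), and it has moved back.

```bash
cat > est.py <<'E'
from h import *
C=np.array([.5468,-.0648]);Y=.163;f=np.array([np.cos(Y),np.sin(Y)]);l=np.array([-f[1],f[0]])
def loc(p): d=np.array(p)[:2]-C; return round(1000*d@f,1),round(1000*d@l,1)
def tri(*rs):
    A=0;b=0
    for o,d in rs:
        d=d/np.linalg.norm(d);M=np.eye(3)-np.outer(d,d);A=A+M;b=b+M@o
    P=np.linalg.solve(A,b); return P,[np.linalg.norm(np.cross(P-o,d/np.linalg.norm(d))) for o,d in rs]
def gripmodel(a,b): return np.r_[C+f*.125*np.cos(b)*np.sin(a)-l*.125*np.sin(b),.0295+.125*np.cos(b)*np.cos(a)]
E
python3 -c "
from est import *
cs,cd=load('s5'),load('d5')
g=tri(ray(cs,290+148/4,180+230/4),ray(cd,280+148/4,180+160/4));print(g,loc(g[0]),loc(read_state()['eef_pos']))
for a in (-.05,0,.05,.1): p=gripmodel(a,-.21); print(a,(proj(cs,p)[0]-[290,180])*4,(proj(cd,p)[0]-[280,180])*4+[400,0])
c1,d1=load('scene1'),load('side1')
g=tri(ray(c1,280+107*.375-.3,190+122*.375-.3),ray(d1,240+213/2.5-.3,190+75/2.5-.3));print('initial',loc(g[0]))
"
```

```text
(array([ 0.54507602, -0.03815388,  0.15208613]), [np.float64(0.002321840493782395), np.float64(0.0023218404937825547)]) (np.float64(2.6), np.float64(26.6)) (np.float64(29.8), np.float64(26.3))
-0.05 [159.52549854 232.39966268] [527.91034801 167.56798455]
0 [149.61717633 228.43567812] [539.74356118 165.19673059]
0.05 [139.76931974 224.9818963 ] [551.51637521 163.37914753]
0.1 [130.01115756 222.04438094] [563.19284691 162.11704459]
initial (np.float64(19.9), np.float64(26.6))
```

>>> move_arm([
  [[1, -0.06, -0.01, -0.02, 0, 0, 0], [1, 0, 0, 0, 0, 0, 0]],
])

```text
clock: 5.45
eef_pos: [0.5698, -0.0345, 0.1011]
eef_rot: [-0.003, 0.997, 0.082, 0.016]
ft_force: [0.1, 0.9, 0.3]
finger_gap: -0.0002
```

The finger is 27.6 mm forward of the gate centre, which by my geometry puts the lever at zero. I'll retreat, rise, straighten the tool and come down to the left of the grip.

>>> move_arm([
  [[1, 0.5, 0.08, 0, 0, 0, 0], [1, 0, 0, 0.8, 0, 0, 0], [1, 0, 0, 0.8, -0.09, 0.15, 0], [1, 0, 0, 0.7, 0, 0.15, 0], [1, -0.3, 0.3, 0.1, 0, 0, 0], [1, -0.5, 0.3, 0, 0, 0, 0], [1, -0.5, 0.3, 0, 0, 0, 0], [1, 0, 0, 0, 0, 0, 0]],
])

```text
clock: 6.12
eef_pos: [0.5303, 0.0051, 0.1947]
eef_rot: [0.0, 0.997, 0.081, -0.008]
ft_force: [-0.9, -0.2, -0.1]
finger_gap: -0.0001
```

>>> move_arm([
  [[1, 0.13, 0.02, 0, 0, -0.15, 0.02], [1, 0, 0, 0, 0, 0, 0]],
])

```text
clock: 6.28
eef_pos: [0.5345, 0.0065, 0.194]
eef_rot: [0.001, 0.997, 0.082, -0.0]
ft_force: [-0.5, 1.2, 0.5]
finger_gap: -0.0001
```

```bash
cat >> est.py <<'E'
def wrist(fn):
    s=read_state(); c=camera('wrist'); T=np.eye(4); q=s['eef_rot']; T[:3,:3]=R.from_quat([q[1],q[2],q[3],q[0]]).as_matrix(); T[:3,3]=s['eef_pos']
    c['pose']=T@np.array(c['T_tool_cam']); cv2.imwrite('pics/'+fn+'.png',c['frame'][:,:,::-1])
    np.save('pics/'+fn+'.npy',np.array([{k:v for k,v in c.items() if k!='frame'}],dtype=object),allow_pickle=True); return c,s
E
python3 -c "
from est import *
c,s=wrist('w2'); print(s['eef_pos'],loc(s['eef_pos']))
u,v=proj(c,[*C,.092])[0].astype(int);print(u,v)
x0=max(0,u-120);y0=max(0,v-100);print(x0,y0)
o=c['frame'][y0:y0+180,x0:x0+240,::-1];cv2.imwrite('pics/w2c.png',cv2.resize(o,None,fx=3.3,fy=3.3,interpolation=2))"
```

```text
[0.53450284 0.00653228 0.19397242] (np.float64(-0.6), np.float64(72.4))
414 228
294 128
```

View pics/w2c.png

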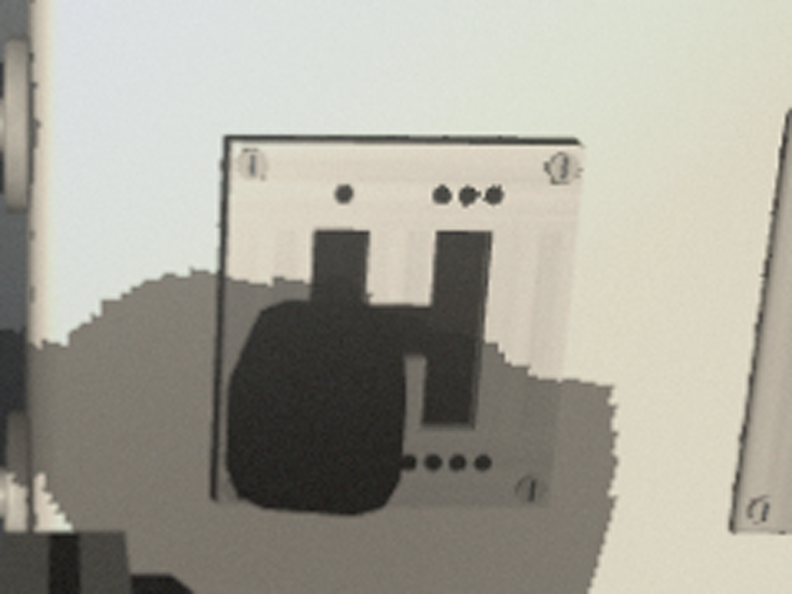

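The cross slot is at crop y ≈ 330. The grip silhouette spans x 228–405 and y 300–513, so I'll fit the angles to that.

```bash
cat >> est.py <<'E'
def sil(c,a,b,h=.014,t=.025):
    # lever axes in mill frame
    Rm=R.from_euler('z',Y).as_matrix()
    z=np.array([np.cos(b)*np.sin(a),-np.sin(b),np.cos(b)*np.cos(a)]); x=np.array([np.cos(a),0,-np.sin(a)]); y=np.cross(z,x)
    P=[]
    for ex,ey in [(1,.6),(1,-.6),(-1,.6),(-1,-.6),(.6,1),(.6,-1),(-.6,1),(-.6,-1)]:
        for ez in (-1,1): P.append(np.r_[C,.0295]+Rm@(.125*z+h*ex*x+h*ey*y+t*ez*z))
    q=proj(c,np.array(P)); return np.r_[q.min(0),q.max(0)]
E
python3 -c "
from est import *
c=load('w2')
for a in (-.04,-.02,0,.02,.04,.06): 
  e=sil(c,a,-.21)-[294,128,294,128]; print(a,(e*3.3).round(0))
"
```

```text
-0.04 [233. 320. 421. 576.]
-0.02 [234. 310. 422. 560.]
0 [235. 299. 424. 543.]
0.02 [235. 289. 425. 526.]
0.04 [236. 279. 426. 508.]
0.06 [237. 268. 427. 490.]
```

```bash
python3 -c "
from est import *
c=load('w2')
S=R.random(400,random_state=0).as_matrix()[:,0]
def sil2(a,b,r,rz):
    Rm=R.from_euler('z',Y).as_matrix(); z=np.array([np.cos(b)*np.sin(a),-np.sin(b),np.cos(b)*np.cos(a)]); x=np.array([np.cos(a),0,-np.sin(a)]); y=np.cross(z,x)
    P=[np.r_[C,.0295]+Rm@(.125*z+(.014-r)*(ex*x+ey*y)+(.025-rz)*ez*z+s@np.diag([r,r,rz])@np.array([x,y,z])) for ex in(1,-1) for ey in (1,-1) for ez in (1,-1) for s in S]
    q=proj(c,np.array(P)); return ((np.r_[q.min(0),q.max(0)]-[294,128,294,128])*3.3)
from scipy.optimize import least_squares
o=np.array([228,300,405,513])
for r in (.005,.008,.011):
  for rz in (.004,.008):
    m=least_squares(lambda p:sil2(*p,r,rz)-o,[.02,-.22],diff_step=.02);print(r,rz,m.x.round(3),m.fun.round(0))
"
```

```text
0.005 0.004 [ 0.019 -0.225] [-4. -8.  4.  5.]
0.005 0.008 [ 0.017 -0.226] [-3. -4.  2.  2.]
0.008 0.004 [ 0.018 -0.225] [-3. -7.  3.  4.]
0.008 0.008 [ 0.015 -0.225] [-2. -1.  1.  1.]
0.011 0.004 [ 0.017 -0.224] [-2. -5.  2.  4.]
0.011 0.008 [ 0.013 -0.225] [-1.  1.  0. -0.]
```

a ≈ 0.015 and b ≈ -0.225, which is inside the ±0.03 crossing window. I'll descend and push right.

>>> move_arm([
  [[1, 0, 0, -0.7, 0, 0, 0], [1, 0, 0, -0.7, 0, 0, 0], [1, 0, 0, -0.7, 0, 0, 0], [1, 0, 0, -0.25, 0, 0, 0], [1, 0.03, -0.15, 0, 0, 0, 0], [1, 0.03, -0.15, 0, 0, 0, 0], [1, 0.02, -0.1, 0, 0, 0, 0]],
])

```text
clock: 6.92
eef_pos: [0.5418, -0.011, 0.0972]
eef_rot: [0.0, 0.997, 0.082, 0.001]
ft_force: [-0.4, 5.0, 11.5]
finger_gap: -0.0002
```

>>> move_arm([
  [[1, 0.02, -0.12, -0.02, 0, 0, 0], [1, 0.02, -0.12, -0.02, 0, 0, 0]],
])

```text
clock: 7.08
eef_pos: [0.5465, -0.0206, 0.0995]
eef_rot: [-0.001, 0.997, 0.082, 0.004]
ft_force: [-4.9, 4.6, 4.8]
finger_gap: 0.0
```

The lever is already in the cross slot: finger l = 43.7 mm, so the grip is at about l = 15. The finger has drifted 7 mm forward, so I'll correct that while continuing right.

>>> move_arm([
  [[1, -0.08, 0.02, -0.02, 0, 0, 0], [1, -0.08, 0, -0.02, 0, 0, 0]],
])

```text
clock: 7.25
eef_pos: [0.5429, -0.0215, 0.1004]
eef_rot: [-0.001, 0.997, 0.081, 0.006]
ft_force: [-0.6, 1.1, -0.9]
finger_gap: -0.0002
```

>>> move_arm([
  [[1, -0.02, -0.13, -0.02, 0, 0, 0], [1, -0.02, -0.13, -0.02, 0, 0, 0]],
])

```text
clock: 7.42
eef_pos: [0.5433, -0.0318, 0.1009]
eef_rot: [-0.002, 0.997, 0.081, 0.008]
ft_force: [1.3, 2.9, 8.2]
finger_gap: 0.0
```

>>> move_arm([
  [[1, -0.01, -0.13, 0, 0, 0, 0], [1, 0, -0.13, 0, 0, 0, 0]],
])

```text
clock: 7.58
eef_pos: [0.5444, -0.0429, 0.1021]
eef_rot: [-0.002, 0.997, 0.082, 0.01]
ft_force: [1.0, 2.3, 0.3]
finger_gap: 0.0001
```

>>> move_arm([
  [[1, 0.01, -0.13, 0, 0, 0, 0], [1, 0.01, -0.13, 0, 0, 0, 0]],
])

```text
clock: 7.75
eef_pos: [0.5457, -0.0542, 0.1023]
eef_rot: [-0.002, 0.997, 0.082, 0.011]
ft_force: [1.2, 2.7, 0.2]
finger_gap: -0.0
```

>>> move_arm([
  [[1, 0.01, -0.1, 0, 0, 0, 0], [1, 0.01, -0.05, 0, 0, 0, 0]],
])

```text
clock: 7.92
eef_pos: [0.5463, -0.0616, 0.1019]
eef_rot: [-0.002, 0.997, 0.081, 0.01]
ft_force: [1.2, 2.1, 1.0]
finger_gap: 0.0008
```

>>> move_arm([
  [[1, 0, -0.05, 0, 0, 0, 0]],
])

```text
clock: 8.0
eef_pos: [0.5462, -0.064, 0.1017]
eef_rot: [-0.002, 0.997, 0.081, 0.01]
ft_force: [1.3, 1.3, -0.3]
finger_gap: 0.0001
```

>>> move_arm([
  [[1, 0, -0.05, 0, 0, 0, 0]],
])

```text
clock: 8.08
eef_pos: [0.5461, -0.0663, 0.1015]
eef_rot: [-0.002, 0.997, 0.081, 0.01]
ft_force: [2.2, 3.2, -0.3]
finger_gap: -0.0
```

>>> move_arm([
  [[1, 0, -0.05, 0, 0, 0, 0]],
])

```text
clock: 8.17
eef_pos: [0.5461, -0.0675, 0.1014]
eef_rot: [-0.003, 0.997, 0.081, 0.01]
ft_force: [1.1, 8.0, 0.8]
finger_gap: 0.0002
```

A stop was felt at the right (8 N, only 1 mm of motion), so the lever is in the right track at the cross slot. I'll back off left, rise and go round to the near side.

>>> move_arm([
  [[1, -0.08, 0.5, 0, 0, 0, 0], [1, 0, 0, 0.8, 0, 0, 0], [1, 0, 0, 0.8, -0.07, 0.1, 0], [1, 0, 0, 0.8, 0, 0.08, 0], [1, -0.42, -0.63, 0, 0, 0, 0], [1, -0.42, -0.63, 0, 0, 0, 0], [1, 0, 0, 0, 0, 0, 0]],
])

```text
clock: 8.75
eef_pos: [0.5028, -0.1013, 0.1985]
eef_rot: [0.003, 0.997, 0.083, -0.006]
ft_force: [0.3, 0.4, 0.5]
finger_gap: -0.0002
```

```bash
python3 -c "
from est import *
c,s=wrist('w3'); print(s['eef_pos'],loc(s['eef_pos']),s['eef_rot'])
u,v=proj(c,[*C,.092])[0].astype(int);print(u,v)
x0=max(0,u-120);y0=max(0,v-90);print(x0,y0)
o=c['frame'][y0:y0+180,x0:x0+240,::-1];cv2.imwrite('pics/w3c.png',cv2.resize(o,None,fx=3.3,fy=3.3,interpolation=2))"
```

```text
[ 0.50275127 -0.10131494  0.19850911] (np.float64(-49.4), np.float64(-28.9)) [ 0.00343546  0.99654215  0.0827956  -0.00606897]
270 155
150 65
```

View pics/w3c.png

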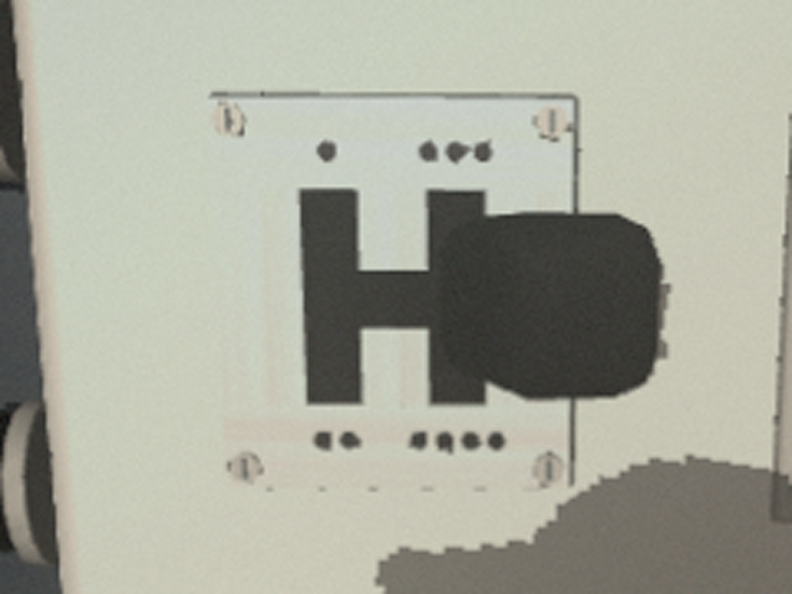

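The wrist view shows the lever in the right track, level with the cross slot. I'll descend on the near side and push forward.

>>> move_arm([
  [[1, 0, 0, -0.8, 0, -0.1, 0], [1, 0, 0, -0.8, 0, 0, 0], [1, 0, 0, -0.75, 0, 0, 0], [1, 0, 0, 0, 0, 0, 0], [1, 0.2, 0.03, 0, 0, 0, 0], [1, 0.15, 0.03, 0, 0, 0, 0]],
])

```text
clock: 9.3
eef_pos: [0.5174, -0.0978, 0.1025]
eef_rot: [0.004, 0.997, 0.082, -0.0]
ft_force: [-0.2, -0.5, 0.2]
finger_gap: 0.0003
```

>>> move_arm([
  [[1, 0.15, 0.03, 0, 0, 0, 0], [1, 0.15, 0.03, 0, 0, 0, 0], [1, 0.15, 0.03, 0, 0, 0, 0]],
])

```text
clock: 9.55
eef_pos: [0.5391, -0.0938, 0.1057]
eef_rot: [0.005, 0.997, 0.082, 0.0]
ft_force: [-3.6, -0.9, -2.0]
finger_gap: -0.0002
```

>>> move_arm([
  [[1, 0.13, 0.02, 0, 0, 0, 0], [1, 0.13, 0.02, 0, 0, 0, 0]],
])

```text
clock: 9.72
eef_pos: [0.5502, -0.0919, 0.1063]
eef_rot: [0.005, 0.997, 0.082, -0.001]
ft_force: [-4.2, -0.4, -2.4]
finger_gap: 0.0004
```

>>> move_arm([
  [[1, 0.1, 0.02, -0.03, 0, 0, 0]],
])

```text
clock: 9.8
eef_pos: [0.5548, -0.091, 0.1055]
eef_rot: [0.006, 0.997, 0.082, -0.001]
ft_force: [-3.6, -0.3, 5.1]
finger_gap: -0.0003
```

>>> move_arm([
  [[1, 0.07, 0.01, -0.03, 0, 0, 0]],
])

```text
clock: 9.88
eef_pos: [0.5586, -0.0905, 0.105]
eef_rot: [0.006, 0.997, 0.082, -0.0]
ft_force: [-4.8, 0.1, 5.0]
finger_gap: 0.0001
```

>>> move_arm([
  [[1, 0.05, 0.01, -0.02, 0, 0, 0]],
])

```text
clock: 9.97
eef_pos: [0.5606, -0.0901, 0.1046]
eef_rot: [0.006, 0.997, 0.082, -0.0]
ft_force: [-10.4, -1.2, 9.6]
finger_gap: -0.0002
```

>>> move_arm([
  [[1, 0.05, 0.01, 0, 0, 0, 0]],
])

```text
clock: 10.05
eef_pos: [0.5608, -0.09, 0.1047]
eef_rot: [0.006, 0.997, 0.082, -0.002]
ft_force: [-11.6, -2.0, 5.2]
finger_gap: 0.0002
```

>>> move_arm([
  [[1, 0.05, 0.01, 0, 0, 0, 0]],
])

```text
clock: 10.13
eef_pos: [0.5606, -0.09, 0.1047]
eef_rot: [0.006, 0.997, 0.082, -0.004]
ft_force: [-10.9, -1.2, 7.3]
finger_gap: 0.0004
```

Firm stop: 11 N and no further motion, so the lever is home in third. I'll retreat, rise and go to the near side of the red grip.

>>> move_arm([
  [[1, -0.4, -0.07, 0, 0, 0, 0], [1, -0.4, -0.07, 0, 0, 0, 0], [1, 0, 0, 0.8, 0, 0, 0], [1, 0, 0, 0.8, 0, 0, 0], [1, 0, 0, 0.6, 0, 0, 0], [1, -0.4, -0.7, 0, 0, 0, 0], [1, -0.37, -0.7, 0, 0, 0, 0], [1, -0.35, -0.7, 0, 0, 0, 0], [1, 0, 0, 0, 0, 0, 0]],
])

```text
clock: 10.88
eef_pos: [0.4895, -0.1815, 0.1993]
eef_rot: [0.008, 0.996, 0.085, 0.004]
ft_force: [-0.1, 0.1, -0.9]
finger_gap: 0.0001
```

```bash
python3 -c "
from est import *
c,s=wrist('w4'); print(s['eef_pos'],loc(s['eef_pos']),s['eef_rot'])
im=c['frame'];cv2.imwrite('pics/w4c.png',cv2.resize(im[20:260,140:480,::-1],None,fx=2.3,fy=2.3,interpolation=2))
h=cv2.cvtColor(im,cv2.COLOR_RGB2HSV); m=((h[...,1]>170)&((h[...,0]<6)|(h[...,0]>174))&(h[...,2]>60)).astype(np.uint8)
n,L,st,ce=cv2.connectedComponentsWithStats(m)
for i in range(1,n):
  if st[i,4]>100: print(st[i],onz(c,*ce[i],.152),loc(onz(c,*ce[i],.152)))
"
```

```text
[ 0.48950386 -0.18150325  0.19929892] (np.float64(-75.5), np.float64(-105.9)) [0.00783327 0.99633758 0.08505464 0.00397066]
[289 183  32  31 541] [ 0.52039996 -0.1725846   0.152     ] (np.float64(-43.5), np.float64(-102.1))
[  525   234   115   187 18033] [ 0.46922915 -0.3628231   0.152     ] (np.float64(-124.9), np.float64(-281.5))
```

```bash
python3 -c "
from est import *
c=load('w4'); im=cv2.imread('pics/w4.png'); g=cv2.cvtColor(im,cv2.COLOR_BGR2GRAY)
for a in (.15,.2,.26):
  for b in (.21,.24): print(a,b,sil(c,a,b).round(0))
print(proj(c,[*C,.092]))
m=(g<75).astype(np.uint8); n,L,st,ce=cv2.connectedComponentsWithStats(m)
e=sil(c,.22,.21)
for i in range(1,n):
  x,y,w,h,A=st[i]
  if A>200 and x<e[2] and x+w>e[0] and y<e[3] and y+h>e[1]:
    print(x,y,x+w,y+h,A)
    for r in range(y,y+h,3):
      k=np.where(L[r]==i)[0]; print(r,k.min(),k.max(),end=' | ')
"
```

```text
0.15 0.21 [123.  32. 192. 116.]
0.15 0.24 [133.  33. 198. 116.]
0.2 0.21 [124.  17. 192. 107.]
0.2 0.24 [134.  18. 197. 108.]
0.26 0.21 [123.  -1. 192.  97.]
0.26 0.24 [133.  -0. 198.  98.]
[[154.8885999  118.90743714]]
123 0 200 152 7297
0 141 166 | 3 140 181 | 6 139 187 | 9 137 190 | 12 136 191 | 15 136 192 | 18 136 193 | 21 136 194 | 24 136 194 | 27 135 194 | 30 135 195 | 33 135 195 | 36 135 195 | 39 135 195 | 42 136 195 | 45 137 195 | 48 138 195 | 51 139 195 | 54 139 196 | 57 140 196 | 60 141 199 | 63 142 199 | 66 143 199 | 69 144 196 | 72 145 195 | 75 147 195 | 78 148 195 | 81 150 193 | 84 156 192 | 87 123 185 | 90 124 181 | 93 124 180 | 96 124 179 | 99 124 179 | 102 125 179 | 105 125 179 | 108 125 179 | 111 126 180 | 114 126 180 | 117 126 180 | 120 126 180 | 123 127 180 | 126 127 181 | 129 127 181 | 132 128 181 | 135 128 181 | 138 128 181 | 141 129 182 | 144 129 182 | 147 129 182 | 150 129 182 |
```

The numeric silhouette (rows ≤0 to about 89, columns 135–195) matches a ≈ 0.26 and b ≈ 0.23, so the lever is home in third. Next, the clutch.

>>> move_arm([
  [[1, -0.16, 0.07, 0, 0, 0, 0], [1, 0, 0, -0.8, 0, 0, 0], [1, 0, 0, -0.8, 0, 0, 0], [1, 0, 0, -0.8, 0, 0, 0], [1, 0, 0, -0.3, 0, 0, 0], [1, 0, 0, 0, 0, 0, 0]],
])

```text
clock: 11.43
eef_pos: [0.4902, -0.1734, 0.0914]
eef_rot: [0.008, 0.996, 0.087, 0.012]
ft_force: [-0.1, -0.7, 0.0]
finger_gap: -0.0002
```

>>> move_arm([
  [[1, 0.15, 0.03, 0, 0, 0, 0], [1, 0.15, 0.03, 0, 0, 0, 0], [1, 0.15, 0.03, 0, 0, 0, 0]],
])

```text
clock: 11.68
eef_pos: [0.5078, -0.168, 0.0924]
eef_rot: [0.008, 0.996, 0.087, 0.01]
ft_force: [-4.7, -1.1, 4.3]
finger_gap: -0.0001
```

>>> move_arm([
  [[1, 0.2, 0.03, 0, 0, 0, 0], [1, 0.2, 0.03, 0, 0, 0, 0], [1, 0.2, 0.03, 0, 0, 0, 0]],
])

```text
clock: 11.93
eef_pos: [0.5362, -0.1641, 0.0982]
eef_rot: [0.009, 0.996, 0.088, 0.013]
ft_force: [-2.8, 1.6, 3.3]
finger_gap: -0.0
```

>>> move_arm([
  [[1, 0.2, 0, -0.05, 0, 0, 0], [1, 0.2, 0, -0.05, 0, 0, 0], [1, 0.2, 0.02, -0.05, 0, 0, 0]],
])

```text
clock: 12.18
eef_pos: [0.5652, -0.1615, 0.0967]
eef_rot: [0.009, 0.996, 0.089, 0.015]
ft_force: [-3.8, 2.2, 0.4]
finger_gap: 0.0
```

>>> move_arm([
  [[1, 0.13, 0.02, -0.05, 0, 0, 0], [1, 0.13, 0.02, -0.05, 0, 0, 0]],
])

```text
clock: 12.35
eef_pos: [0.5719, -0.1609, 0.0925]
eef_rot: [0.011, 0.996, 0.088, 0.01]
ft_force: [-35.4, -6.0, 24.5]
finger_gap: 0.0003
```

>>> move_arm([
  [[1, 0.07, 0.01, 0, 0, 0, 0]],
])

```text
clock: 12.43
eef_pos: [0.5708, -0.1614, 0.0917]
eef_rot: [0.011, 0.996, 0.088, 0.006]
ft_force: [-12.1, -2.4, 8.1]
finger_gap: -0.0002
```

Firm stop near the expected 9 mm. I'll retreat, rise and check.

>>> move_arm([
  [[1, -0.4, -0.07, 0, 0, 0, 0], [1, -0.5, -0.08, 0, 0, 0, 0], [1, -0.5, -0.08, 0, 0, 0, 0], [1, -0.3, 0, 0.8, 0, 0, 0], [1, 0, 0, 0.8, 0, 0, 0], [1, 0, 0, 0.8, 0, 0, 0], [1, 0, 0, 0.8, 0, 0, 0], [1, 0, 0, 0, 0, 0, 0], [1, 0, 0, 0, 0, 0, 0]],
])

```text
clock: 13.18
eef_pos: [0.5069, -0.1719, 0.2234]
eef_rot: [0.013, 0.996, 0.088, 0.009]
ft_force: [0.2, -0.0, -0.5]
finger_gap: 0.0001
```

```bash
python3 -c "
from est import *
c,s=wrist('w5'); print(s['eef_pos'],loc(s['eef_pos']),s['ft_force'],s['clock'])
d=shot('side','d6.png')
a=c['frame'][:,:,::-1]; b=d['frame'][150:390,230:430,::-1]
o=np.zeros((600,800,3),np.uint8);o[:330,:440]=cv2.resize(a,(440,330));o[:420,450:800]=cv2.resize(b,(350,420),interpolation=2)
cv2.imwrite('pics/fin.png',o)
D=load('d6')
for cl in (.35,.4,.45): p=np.r_[C-.102*l+.085*np.sin(cl)*f,.075+.085*np.cos(cl)]; print(cl,proj(D,p)[0],proj(c,p)[0])
for nm,F in (('side',d['frame']),('wrist',c['frame'])):
  h=cv2.cvtColor(F,cv2.COLOR_RGB2HSV); m=((h[...,1]>170)&((h[...,0]<6)|(h[...,0]>174))&(h[...,2]>60)).astype(np.uint8)
  n,L,st,ce=cv2.connectedComponentsWithStats(m); print(nm,[(st[i],ce[i].round(1)) for i in range(1,n) if st[i,4]>80])
"
```

```text
[ 0.50693144 -0.1718689   0.22339473] (np.float64(-56.7), np.float64(-99.2)) [ 0.16830352 -0.02214303 -0.47689704] 13.1833
0.35 [356.77890414 252.47966663] [316.47199275 100.07110833]
0.4 [358.79022306 252.79091573] [316.48252633  93.25172254]
0.45 [360.73899251 253.20224522] [316.47905574  86.66234749]
side [(array([352, 242,  19,  22, 263], dtype=int32), array([360.6, 252.4])), (array([ 218,  443,  136,   37, 2503], dtype=int32), array([302.5, 467.3]))]
wrist [(array([302,  57,  28,  28, 420], dtype=int32), array([317.8,  70.8])), (array([  516,   249,   124,   174, 18054], dtype=int32), array([584.3, 332.4]))]
```

View pics/fin.png

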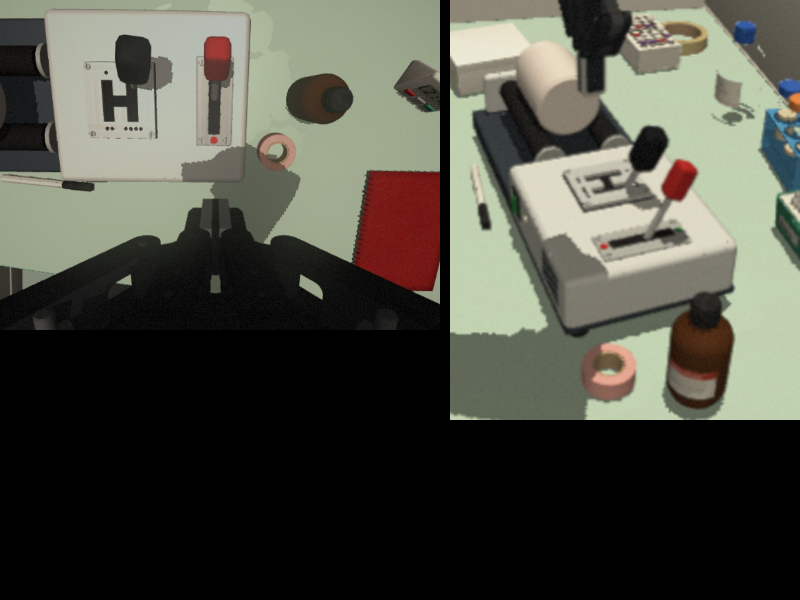

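The final view shows the black lever forward in the right track and the red lever leaning fully away. The red centroid in the side view is at column 360.6; the model gives 360.7 at 0.45 rad. Jar, marker, tape and bottle look unmoved, and the arm is clear.

```bash
python3 -c "
from cell import sign_off
print(sign_off())"
```

```text
the job is handed in; nothing more can be done
None
```

The mill is in third gear with the clutch fully in, and the job is handed in at about 13 s on the robot clock. I used the shut fingertips throughout and never pinched. The black lever went back to the cross slot, across to the right, then forward until it stopped hard. Only then did I push the red lever over to its stop.

**Last checks**
- **Gear lever:** it stopped moving at about 11 N. Its outline in the wrist picture, taken before the clutch was moved, fits gear_fore of about 0.26 and gear_side of about 0.23. The last picture shows it forward in the right track.
- **Clutch lever:** its position in the side picture fits about 0.45 rad. In the wrist picture the red blob's centre was 16 px off the modelled grip centre, on the fully-over side. I put that down to only part of the grip being seen.
- **Other things:** the jar, marker, tape and bottle looked unmoved in the last picture; I did not measure them. The tool was clear, with about 0 N on it.

**What disagreed or went off plan**
- **Fingertip height:** the fixed cameras showed the real fingertips about 38 mm higher than the reported TCP. The first attempt to push therefore passed just above the black grip without touching it. I allowed for the difference from then on.
- **Sideways drift:** the finger drifted about 7 mm forward during the push to the right, pressing the slot edge with about 5 N. I corrected it.
- **Highest contact force:** about 35 N along x and 25 N upward (roughly 43 N in all), when the fingertips met the clutch stop.

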